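# Hang the jig plate in the bayonet collar and lock it

## Task

Hang the round jig plate in the bayonet collar: lower its two lugs through the gaps in the rim onto the ledge inside, then with light downward pressure twist it clockwise (seen from above) until both lugs drop into the locking notches, and let go. The notches are hidden under the rim and not always at the same angle, so feel for the drop. Work gently, without forcing the plate against the collar, and leave the bottle, the bushing and the tin where they stand.

Things in the scene. Friction and masses are not known exactly. Their poses are not given: they have to be found in the camera images.
- plate_grip (a point): Loose jig plate, 0.25-0.5 kg; this point is the centre of its black grip bar (46 long x 22 wide x 34 mm high), 65 mm above the disc's underside. The bar stands on an 18 mm round stem and spans 48 to 82 mm above the underside. z: disc axis, up; x: along the bar and through both lugs, so grip the bar across y (22 mm). Half a turn makes no difference.
- plate_foot (a point): Centre of the underside of the same jig plate: a bare aluminium disc 77 mm across, 8 mm thick, with four small brass bushings, and two opposite radial lugs along x, 12 mm wide, 8 mm thick, flush with the underside, 103 mm over both tips. It starts lying flat on a 3 mm rubber mat on the worktop.
- collar_mouth (a point): Bayonet collar: fixed round steel stand 45 mm high on a 6 mm rail, 127 mm over its foot, 123 mm over the collar. This point: centre of its mouth, level with the rim's top. z up; x points to the middle of one gap in the rim, the other gap is at -x. Rim 6 mm thick, opening 83 mm; gaps about 17 mm wide reach out to 109 mm across. Plate lying on the rim: grip point 65 mm above the mouth.
- collar_ledge (a point): Centre of the collar, level with the ledge inside, 18 mm below the mouth; axes as collar_mouth. The ledge runs under the rim in a track 12 mm high, from each gap about 88 degrees clockwise seen from above (negative yaw) to a solid stop; counter-clockwise it is blocked at once. Lugs on the ledge: plate_foot at this height, grip point 47 mm above the mouth.
- notch_floor (a point): Centre of the collar, level with the floor of the two opposite notches in the ledge, 25 mm below the mouth, 7 mm below the ledge. The notches are hidden under the rim, centred 34 to 76 degrees clockwise from the gaps, different each time, not measured; the ring does not turn. A lug has about 2 degrees to spare each side. Locked: plate_foot at this height, grip point 40 mm above the mouth.
- bottle: Bystander: squeeze bottle with drip nozzle, 58 mm across, 153 mm tall, standing; the point is the centre of its underside. Leave alone.
- bush: Bystander: small cast bushing, 22 mm across and tall; the point is the centre of its underside. Leave alone.
- tin: Bystander: round tin with lid, 75 mm across, 50 mm tall; the point is the centre of its underside. Leave alone.
There are look-alikes about, which are no part of the job. Leave any blue look-alike of the part that bears plate_grip alone.

How it is judged (in metres and radians):
On the way:
1. both lugs are down through the gaps in the rim, at the level of the ledge (z of plate_grip in the frame of collar_mouth between 0.0445 and 0.0515 m and horizontal distance between plate_grip and collar_mouth below 0.008 m), for 0.1 s.
At the end, for the whole second after the job is handed in: The plate hangs locked: its grip point 40 mm above the collar's mouth (36 to 42.5 mm, only possible with both lugs in the notches), within 6 mm of the collar's axis, level within 0.05 rad, released and at rest (z of plate_grip in the frame of collar_mouth between 0.036 and 0.0425 m and horizontal distance between plate_grip and collar_mouth below 0.006 m and angle between plate_grip's own z axis and vertical below 0.05 rad and linear speed of plate below 0.01 m/s); the robot touches nothing.
It fails at once if the plate is forced against the collar with more than 40 N (contact force between plate and stand above 40 N).
It fails at once if a bystander (bottle, bushing, tin) is moved more than 25 mm (distance of any of bottle, bush, tin from where it was at the start of the episode above 0.025 m).
It also fails if it takes over 69 s, if anything falls off the work surface, if the arm or the gripper's body presses on something with over 40 N, if the wrist force passes 120 N, or if a joint passes its speed limit or range.

## Robot

A 6-joint arm with a two-finger parallel gripper is mounted at the origin on a cart in front of the work surface, level with it; the furniture and walls round the work are solid. World frame = base frame: x ahead of the robot, y to its left, z up, the work surface at z = 0. Lengths are in mm, angles in rad, forces in N, time in s.
With the tool pointing down it reaches from about 275 to 750 mm from the base axis. Payload 10.2 kg.
Tool frame: the origin (TCP) lies at the very end of the fingers, on their centre line; the grasp point (between the pads) lies 19 mm behind it; x points along the fingers, z is the direction in which the jaws open and shut, and the axes are right-handed (so a half turn about x gives the same grasp; the last joint's range is limited). The gripper opens to 85 mm and grips with 20 to 120 N. Pads are 22 mm wide; open, the fingers measure 114 mm over their backs; the gripper's body (76 mm by 85 mm) begins 54 mm behind the grasp point. The pads swing forward as they close: fully open they stand 13 mm farther back than shut.
Start: joints at [0.961, 0.313, 1.498, -0, 1.331, -0.223], TCP at [198.057, 486.214, 193.694] pointing down, gripper open.
Joint ranges: [-2.94, 2.94], [-0.97, 2.17], [0.19, 2.56], [-1.23, 4.37], [0.02, 3.11], [-2.88, 2.88]. Speed limits (rad/s): [2.39, 2.39, 3.01, 3.14, 3.14, 3.14].

## Interface

Orientations are given as a unit quaternion [w, x, y, z].
In Python, from plant import telemetry, capture, r gives the robot as it stands. The module is installed in compiled form; this text tells all that it offers.
- The arm moves only by the tool apply_moves, never from a script. Its argument "series" is a list of rows, each a list of 6 numbers: the shift along the tool's x, y, z in m, then the turn, a rotation vector about the tool's x, y, z in degrees. A call has 1 to 5 rows; each row is the pose to reach, as a shift and turn from the pose commanded when the call began, along the tool's axes at that moment; what a row does not reach only later rows make up. A row lasts 1/8 s, in which the tool goes at most 62.5 mm and 10.7 degrees, less where a joint would pass 70% of its speed; a pose out of reach is approached as far as the arm can. A call with a gripper value outside its range is refused whole. "fingers" is the opening, from 0 (shut) to 1 (fully open), set as the call begins (left out, the last holds). The fingers move at their own pace and stop on an object; "squeeze" is the grip in N (left out, the last holds). Time passes only in rows, so rows that repeat a pose let the fingers close. It gives the time, the measured TCP pose, the force and the opening at its end, in the units of the state.
- telemetry.state(): the state, without advancing time (a new reading comes with each control period).
- capture(name): name is "side" or "top" or "wrist"; returns a dict with "img" (400x640x3 uint8, blue, green, red), "z_map" (400x640 float32, mm along the optical axis (not along the pixel's ray), 0 where there is no reading), "camera_matrix" (3x3 intrinsics, pixels), "world_to_cam" (4x4, takes a point from world to camera coordinates); the wrist camera has in their place "tool_from_camera" (4x4, takes a point from camera to tool coordinates, whose origin is the TCP and whose axes are the tool frame's). Camera axes: x right, y up, looking along -z (the intrinsics and any distortion apply to the point x, -y, -z); pixel columns grow to the right and rows downward; lengths in mm; the calibration is good to about 2 mm. A picture is of the moment at which its call begins: read the wrist's pose just before it.
- r.sign_off(): hands the job in, once; it reports no verdict.
The state is a dict: "time": time; "qpos": joint angles; "joint_vel": joint speeds; "joint_efforts": joint torques, N m; "ee_pos": TCP position; "tcp_rot": TCP orientation; "contact_force": force on the tool from outside, world axes, zero at the start; "wrist_torque": the same for the moment, N m; "opening": finger opening in mm.
Only numpy, scipy, OpenCV 4.12 (cv2) and the standard library are available. Lean on these libraries where they do the work, as an engineer would, in place of code of your own. Each camera call takes 0.05 s, during which the arm holds its last target. There are 200 camera calls.

## Working session

There is one attempt and no reset: what is moved stays moved. The work goes in short steps, Python scripts to look and compute and a tool call to move; the robot and the scene stay as the last step left them, time stands still between calls to the robot, and variables do not carry over. Pictures are saved under pics/ and viewed, about 8 in all and at most 12, crops included, and the job is handed in when it is done.

Besides the shell and the picture viewer there is one more tool, called after "Emit:" by a JSON object that holds its "method" and its "body", one argument or row to a line. apply_moves: Moves the arm, as the interface text tells. Its arguments: {"type":"object","properties":{"series":{"type":"array"},"fingers":{"type":"number"},"squeeze":{"type":"number"}},"required":["series"]}

```bash
mkdir -p pics
cat > h.py <<'E'
import numpy as np, cv2
from plant import telemetry, capture, r
from scipy.spatial.transform import Rotation as R
def rot(q): return R.from_quat([q[1],q[2],q[3],q[0]]).as_matrix()
def grab(name):
    s=telemetry.state(); c=capture(name)
    if name=="wrist":
        T=np.eye(4);T[:3,:3]=rot(s["tcp_rot"]);T[:3,3]=s["ee_pos"]
        c["c2w"]=T@c["tool_from_camera"]
    else: c["c2w"]=np.linalg.inv(c["world_to_cam"])
    c["s"]=s
    return c
def cloud(c):
    K=c["camera_matrix"];d=c["z_map"];v,u=np.mgrid[:d.shape[0],:d.shape[1]]
    P=np.stack([(u-K[0,2])/K[0,0]*d,-(v-K[1,2])/K[1,1]*d,-d,np.ones_like(d)],-1)
    P=P@c["c2w"].T; P=P[...,:3]; P[d==0]=np.nan; return P
def onz(c,u,v,z):
    K=c["camera_matrix"];u=np.asarray(u,float);v=np.asarray(v,float)
    D=np.stack([(u-K[0,2])/K[0,0],-(v-K[1,2])/K[1,1],-np.ones_like(u)],-1)@c["c2w"][:3,:3].T
    o=c["c2w"][:3,3]; t=(z-o[2])/D[...,2]; return o+D*t[...,None]
E
python3 - <<'E'
from h import *
print(telemetry.state())
for n in("top","side","wrist"):
    c=grab(n); cv2.imwrite(f"pics/{n}0.png",c["img"]); np.save(f"{n}0.npy",cloud(c)); print(n,c["camera_matrix"].round(1).tolist(),c["c2w"].round(3).tolist(),[k for k in c])
E
```

```text
{'time': 0.0, 'qpos': array([ 9.60598275e-01,  3.13475941e-01,  1.49844198e+00, -1.98886002e-05,
        1.33098242e+00, -2.23452114e-01]), 'joint_vel': array([-0.00111417, -0.00048211, -0.00110375,  0.00182191,  0.00149401,
       -0.00035274]), 'joint_efforts': array([-8.17771597e-04, -4.12268257e+01, -2.59738809e+01, -2.57652255e-04,
        4.19353208e-03,  1.17225875e-05]), 'ee_pos': array([197.88174585, 485.95252263, 193.11998552]), 'tcp_rot': array([ 0.58633597, -0.39477003,  0.58719363,  0.39442414]), 'contact_force': array([0.05234896, 0.19205261, 0.05130128]), 'wrist_torque': array([ 0.0066136 ,  0.00763067, -0.03772554]), 'opening': 85.23876451929144}
top [[454.2, 0.0, 322.6], [0.0, 454.2, 196.9], [0.0, 0.0, 1.0]] [[-0.018, 0.993, -0.116, 441.674], [-1.0, -0.017, 0.009, -156.486], [0.007, 0.116, 0.993, 1252.478], [0.0, 0.0, 0.0, 1.0]] ['img', 'z_map', 'camera_matrix', 'world_to_cam', 'c2w', 's']
side [[423.8, 0.0, 323.3], [0.0, 423.8, 201.7], [0.0, 0.0, 1.0]] [[0.829, 0.282, -0.482, 76.2], [-0.559, 0.403, -0.725, -864.472], [-0.01, 0.871, 0.492, 570.988], [0.0, 0.0, 0.0, 1.0]] ['img', 'z_map', 'camera_matrix', 'world_to_cam', 'c2w', 's']
wrist [[316.2, 0.0, 315.1], [0.0, 316.2, 193.5], [0.0, 0.0, 1.0]] [[0.377, -0.894, -0.242, 136.137], [0.926, 0.364, 0.101, 510.911], [-0.002, -0.263, 0.965, 372.908], [0.0, 0.0, 0.0, 1.0]] ['img', 'z_map', 'camera_matrix', 'tool_from_camera', 'c2w', 's']
```

View pics/top0.png

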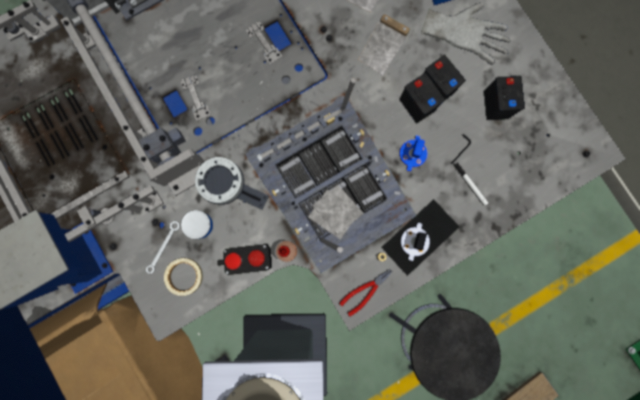

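View pics/side0.png

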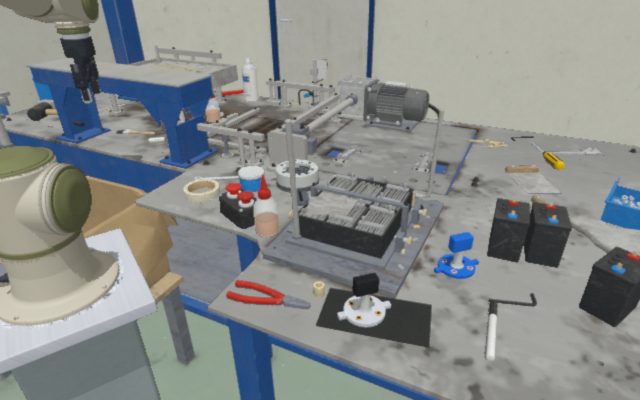

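The top view shows the plate at (415,240) on the black mat, the collar at (218,180), the tin at (197,224), the bottle at (285,250) and the bushing at (382,256). The blue plate at (412,153) is the look-alike.

Run:
```python
from h import *
P=np.load("top0.npy"); im=cv2.imread("pics/top0.png")
def reg(n,u,v,rad,lo,hi):
    m=np.zeros(P.shape[:2],bool); m[v-rad:v+rad,u-rad:u+rad]=1
    q=P[m]; q=q[(q[:,2]>lo)&(q[:,2]<hi)]
    print(n,len(q),"med",np.median(q,0).round(1),"mid",((q.min(0)+q.max(0))/2).round(1),"ext",(q.max(0)-q.min(0)).round(1),"z",np.percentile(q[:,2],[2,50,98]).round(1))
    return q
reg("collar",218,180,30,40,70); reg("tin",197,224,20,35,65); reg("bottle",285,250,16,60,180)
reg("grip",415,240,22,65,105); reg("disc",415,240,24,6,25); reg("bush",382,256,7,12,30)
a=P[170:190,208:228].reshape(-1,3); print("inside z",np.nanpercentile(a[:,2],[5,50,95]))
reg("tower",340,110,200,100,500)
# plate contours in top
o=np.hstack([cv2.resize(im[140:220,178:258],(400,400)),cv2.resize(im[200:280,375:455],(400,400))])
cv2.imwrite("pics/crop1.png",o)
```

```text
collar 937 med [639.3 115.9  50.7] mid [639.4 122.   54.8] ext [132.2 140.7  29.6] z [42.4 50.7 61.5]
tin 639 med [515.8 171.   48.3] mid [516.8 171.3  48.3] ext [71.7 76.  17.3] z [43.5 48.3 53.5]
bottle 361 med [440.9 -70.3  86.8] mid [441.7 -68.1 107.6] ext [54.2 51.4 93. ] z [ 69.   86.8 144.8]
grip 173 med [ 462.2 -414.7   83.8] mid [ 462.4 -416.3   78.2] ext [46.1 31.1 25.3] z [67.3 83.8 89.3]
disc 787 med [ 475.  -402.3   11.4] mid [ 465.9 -416.5   15.3] ext [129.1 130.7  18.5] z [ 6.1 11.4 19. ]
bush 41 med [ 422.3 -324.4   21. ] mid [ 421.1 -323.4   21.5] ext [18.8 19.7 13.6] z [15.6 21.  27.4]
inside z [11.77135863 15.68971789 19.68849893]
  return _methods._mean(a, axis=axis, dtype=dtype,
  ret = um.true_divide(
Traceback (most recent call last):
ValueError: zero-size array to reduction operation minimum which has no identity
```

```bash
cat >> h.py <<'E'
def tool(a):  # tool pointing down, jaw axis z at world angle a deg
    a=np.radians(a); x=np.array([0,0,-1.]); z=np.array([np.cos(a),np.sin(a),0]); return np.stack([x,np.cross(z,x),z],1)
def jaw():
    M=rot(telemetry.state()["tcp_rot"]); return np.degrees(np.arctan2(M[1,2],M[0,2]))
def goto(p,a):
    "row (shift m, turn deg) from measured pose to TCP p, jaw angle a"
    s=telemetry.state(); M=rot(s["tcp_rot"]); t=M.T@(np.array(p)-s["ee_pos"])/1000
    w=np.degrees(R.from_matrix(M.T@tool(a)).as_rotvec())
    row=np.r_[t,w].round(4); n=max(np.linalg.norm(t)/.0625,np.linalg.norm(w)/10.7)
    print("row",row.tolist(),"n",round(n,1)); return row
E
python3 - <<'E'
from h import *
P=np.load("top0.npy"); im=cv2.imread("pics/top0.png")
x=P.reshape(-1,3); x=x[(x[:,0]>250)&(x[:,0]<800)&(x[:,1]>-550)&(x[:,1]<300)&(x[:,2]>95)]
for lo in (95,150,200,250,300): 
    q=x[x[:,2]>lo]; print(lo,len(q),q.min(0).round() if len(q) else '',q.max(0).round() if len(q) else '')
q=P[218:262,393:437].reshape(-1,3); q=q[(q[:,2]>70)&(q[:,2]<105)]; q=q[np.abs(q[:,2]-83)<8]
r_=cv2.minAreaRect(q[:,:2].astype(np.float32)); print("grip",r_)
print("jaw",jaw(),telemetry.state()["qpos"])
S=np.load("side0.npy"); x=S.reshape(-1,3); x=x[(x[:,0]>250)&(x[:,0]<800)&(x[:,1]>-550)&(x[:,1]<250)&(x[:,2]>100)]
for lo in (100,150,200,250): 
    q=x[x[:,2]>lo]; print("side",lo,len(q),q.min(0).round() if len(q) else '',q.max(0).round() if len(q) else '')
o=np.hstack([cv2.resize(im[140:220,178:258],(400,400)),cv2.resize(im[200:280,375:455],(400,400))])
cv2.imwrite("pics/crop1.png",o)
E
```

```text
95 7931 [ 296. -448.   95.] [800. 300. 845.]
150 4030 [ 296. -203.  152.] [465. 161. 845.]
200 4009 [ 296. -203.  200.] [459. 161. 845.]
250 3989 [ 296. -203.  252.] [454. 161. 845.]
300 3966 [ 296. -203.  303.] [449. 161. 845.]
grip ((461.9084777832031, -416.6439514160156), (22.603002548217773, 45.18202590942383), 73.18383026123047)
jaw 67.83671140327354 [ 9.60593331e-01  3.13323197e-01  1.49824900e+00  1.46225088e-05
  1.33102045e+00 -2.23384002e-01]
side 100 2378 [ 427. -451.  100.] [800. 250. 318.]
side 150 463 [ 437. -204.  151.] [463. -67. 318.]
side 200 342 [ 437. -204.  200.] [ 457. -182.  318.]
side 250 213 [ 437. -204.  250.] [ 454. -188.  318.]
```

View pics/crop1.png

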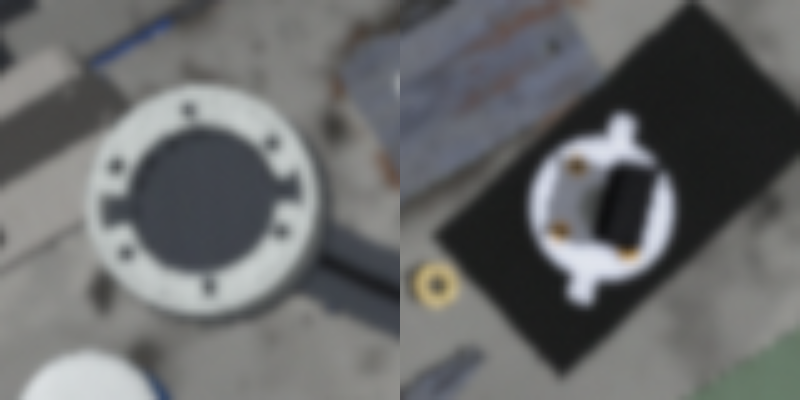

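Run:
```python
from h import *
for n in("top","side"):
    P=np.load(n+"0.npy"); m=(P[...,2]>150)&(P[...,0]>200)&(P[...,0]<850)&(P[...,1]>-600)&(P[...,1]<350)
    k,l,st,c=cv2.connectedComponentsWithStats(m.astype(np.uint8))
    for i in range(1,k):
        if st[i,4]>8:
            q=P[l==i]; print(n,st[i].tolist(),np.percentile(q,1,0).round(),np.percentile(q,99,0).round())
```

```text
top [344, 77, 12, 23, 124] [ 811. -242.  155.] [ 823. -225.  280.]
top [325, 240, 18, 13, 96] [ 437. -203.  156.] [ 463. -172.  319.]
top [0, 306, 66, 94, 3931] [301. 108. 767.] [388. 158. 839.]
side [432, 109, 13, 53, 254] [ 811. -243.  151.] [ 825. -229.  280.]
side [285, 119, 12, 75, 459] [ 437. -203.  152.] [ 461. -179.  317.]
```

Run:
```python
from h import *
goto([250,260,400],70); goto([345,0,400],72);goto([462,-415,400],74)
c=capture("wrist"); print(c["tool_from_camera"].round(3).tolist())
```

```text
row [-0.2066, -0.1334, -0.1899, -2.1633, -0.0554, -0.0145] n 5.0
row [-0.2064, -0.3195, -0.3948, -4.1633, -0.0552, -0.0155] n 8.8
row [-0.2062, -0.5844, -0.735, -6.1633, -0.0549, -0.0165] n 15.4
[[0.001, 0.263, -0.965, -179.7], [-0.0, 0.965, 0.263, 66.631], [1.0, -0.0, 0.001, -0.408], [0.0, 0.0, 0.0, 1.0]]
```

Emit:
{"method": "apply_moves", "body": {
  "series": [
    [-0.041,-0.027,-0.038,0,0,0],
    [-0.082,-0.053,-0.076,0,0,0],
    [-0.123,-0.08,-0.114,0,0,0],
    [-0.165,-0.107,-0.152,0,0,0],
    [-0.206,-0.133,-0.19,0,0,0]
  ]
}}

```text
time: 0.82
ee_pos: [249.3, 258.6, 401.0]
tcp_rot: [0.587, -0.395, 0.587, 0.395]
contact_force: [1.3, 0.4, 0.5]
opening: 85.4
```

Emit:
{"method": "apply_moves", "body": {
  "series": [
    [0,-0.045,-0.042,0,0,0],
    [0,-0.085,-0.09,0,0,0],
    [0,-0.12,-0.14,0,0,0],
    [0,-0.155,-0.19,0,0,0],
    [0,-0.19,-0.235,0,0,0]
  ]
}}

```text
time: 1.45
ee_pos: [336.7, -31.3, 399.8]
tcp_rot: [0.587, -0.394, 0.587, 0.394]
contact_force: [1.5, 1.0, 0.8]
opening: 85.5
```

Emit:
{"method": "apply_moves", "body": {
  "series": [
    [0,-0.035,-0.05,0,0,0],
    [0,-0.07,-0.1,0,0,0],
    [0,-0.105,-0.15,0,0,0],
    [0,-0.14,-0.2,0,0,0],
    [0,-0.175,-0.245,0,0,0]
  ]
}}

```text
time: 2.08
ee_pos: [406.5, -324.3, 399.5]
tcp_rot: [0.587, -0.394, 0.587, 0.394]
contact_force: [0.1, 0.5, 0.9]
opening: 85.4
```

Run:
```python
from h import *
s=telemetry.state();print(s["ee_pos"],s["qpos"]);goto([462,-416,250],74)
```

```text
[ 406.5167688  -324.29543037  399.46245214] [-8.98943125e-01  2.60733398e-01  1.04372613e+00  5.18220166e-05
  1.83728946e+00 -2.08212839e+00]
row [0.1494, -0.086, -0.0639, -6.2077, 0.0072, -0.006] n 2.9
```

Emit:
{"method": "apply_moves", "body": {
  "series": [
    [0.05,-0.029,-0.021,-2,0,0],
    [0.1,-0.058,-0.042,-4,0,0],
    [0.149,-0.086,-0.064,-6.2,0,0],
    [0.149,-0.086,-0.064,-6.2,0,0],
    [0.149,-0.086,-0.064,-6.2,0,0]
  ]
}}

```text
time: 2.7
ee_pos: [462.2, -413.8, 252.0]
tcp_rot: [0.565, -0.426, 0.565, 0.425]
contact_force: [-0.2, 0.6, 1.0]
opening: 85.5
```

Run:
```python
from h import *
c=grab("wrist"); P=cloud(c); np.save("w1.npy",P); cv2.imwrite("pics/w1.png",c["img"])
print(c["s"]["ee_pos"],jaw())
m=(np.abs(P[...,0]-462)<45)&(np.abs(P[...,1]+416)<45)&(P[...,2]>76)&(P[...,2]<95)
print(np.median(P[m],0),cv2.minAreaRect(P[m][:,:2].astype(np.float32)))
# dark top contour by bar
v,u=np.where(m); print(u.min(),u.max(),v.min(),v.max())
```

```text
[ 462.15496306 -413.80338544  252.02928018] 74.04118743685001
[ 460.60277612 -417.73115509   83.99583663] ((461.9768981933594, -417.6955261230469), (21.21845245361328, 45.33667755126953), 73.46985626220703)
303 322 149 189
```

View pics/w1.png

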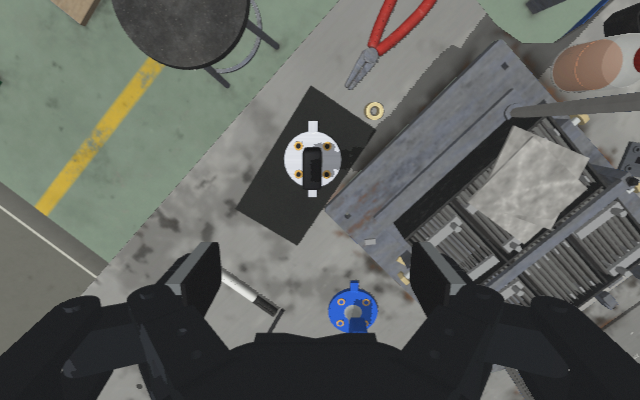

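The bar is at (312,170) in the wrist view and runs vertically, so the jaws are lined up across it. There is free room on both sides, so I'll descend.

Run:
```python
from h import *
goto([462,-417.3,49],74)
```

```text
row [0.2039, -0.0002, -0.0031, 0.0413, -0.1096, 0.1504] n 3.3
```

Emit:
{"method": "apply_moves", "body": {
  "series": [
    [0.06,0,-0.001,0,0,0],
    [0.11,0,-0.002,0,0,0],
    [0.15,0,-0.002,0,0,0],
    [0.15,0,-0.002,0,0,0],
    [0.15,0,-0.002,0,0,0]
  ],
  "fingers": 0.7
}}

```text
time: 3.38
ee_pos: [462.4, -416.7, 104.0]
tcp_rot: [0.565, -0.428, 0.565, 0.424]
contact_force: [-0.1, 0.1, 0.2]
opening: 59.8
```

Run:
```python
from h import *
goto([462,-417.3,49],74);print(telemetry.state()["ee_pos"])
```

```text
row [0.055, 0.0004, -0.0005, 0.0489, -0.169, 0.2235] n 0.9
[ 462.39187897 -416.7244312   103.99111643]
```

Emit:
{"method": "apply_moves", "body": {
  "series": [
    [0.03,0,0,0,0,0],
    [0.055,0,0,0,0,0],
    [0.055,0,0,0,0,0],
    [0.055,0,0,0,0,0]
  ]
}}

```text
time: 3.88
ee_pos: [462.3, -416.8, 48.3]
tcp_rot: [0.565, -0.427, 0.565, 0.424]
contact_force: [-0.5, 0.2, -0.0]
opening: 59.7
```

Emit:
{"method": "apply_moves", "body": {
  "series": [
    [0,0,0,0,0,0],
    [0,0,0,0,0,0],
    [0,0,0,0,0,0],
    [0,0,0,0,0,0],
    [0,0,0,0,0,0]
  ],
  "fingers": 0,
  "squeeze": 50
}}

```text
time: 4.5
ee_pos: [461.7, -416.8, 46.6]
tcp_rot: [0.564, -0.427, 0.565, 0.425]
contact_force: [-1.1, -3.2, 5.6]
opening: 18.1
```

Run:
```python
from h import *
s=telemetry.state();print(s["ee_pos"],s["opening"],s["contact_force"])
```

```text
[ 461.67756665 -416.77157737   46.64662083] 18.106835836662807 [-1.14828697 -3.16637146  5.57832205]
```

Run:
```python
from h import *
c=grab("side"); cv2.imwrite("pics/s1.png",cv2.resize(c["img"][220:350,280:450],(800,612))[:600])
```

```text
(no output)
```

View pics/s1.png

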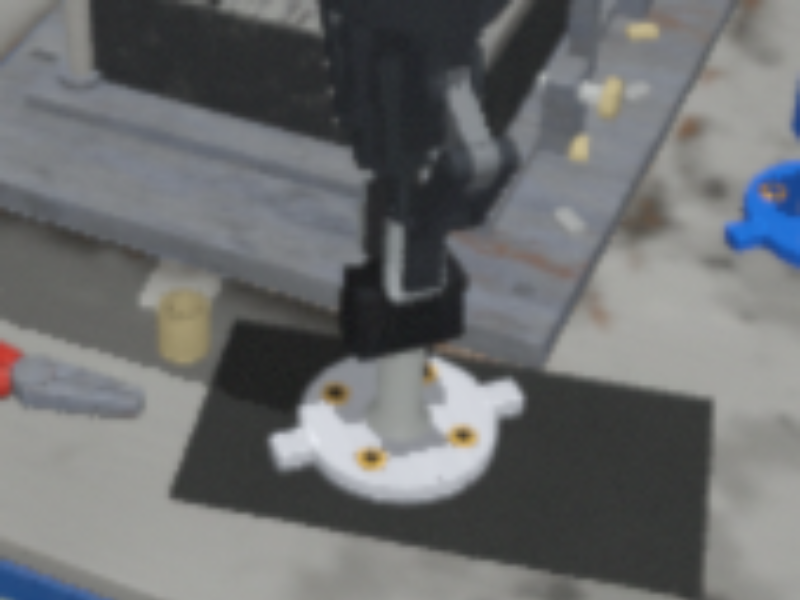

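The side view shows the bar held squarely between the pads, at about (400,300), with the plate still flat. Next I lift it.

Emit:
{"method": "apply_moves", "body": {
  "series": [
    [-0.015,0,0,0,0,0],
    [-0.06,0,0,0,0,0],
    [-0.12,0,0,0,0,0],
    [-0.18,0,0,0,0,0],
    [-0.24,0,0,0,0,0]
  ]
}}

```text
time: 5.18
ee_pos: [461.1, -414.7, 287.6]
tcp_rot: [0.565, -0.425, 0.564, 0.427]
contact_force: [0.6, -1.0, -4.9]
opening: 18.0
```

Emit:
{"method": "apply_moves", "body": {
  "series": [
    [-0.04,0,0,0,0,0],
    [-0.08,0,0,0,0,0],
    [-0.12,0,0,0,0,0],
    [-0.12,0,0,0,0,0]
  ]
}}

```text
time: 5.68
ee_pos: [461.7, -415.6, 408.1]
tcp_rot: [0.565, -0.427, 0.564, 0.424]
contact_force: [0.2, -0.1, -5.3]
opening: 18.2
```

Run:
```python
from h import *
s=telemetry.state();print(s["ee_pos"],s["opening"],s["contact_force"],s["wrist_torque"])
for a in(0,1): goto([[525,-220,410],[590,0,380]][a],74)
P=np.load("top0.npy"); im=cv2.imread("pics/top0.png")
# collar rim: top circle fit, by bright pixels around (218,180)
c=grab("top"); g=cv2.cvtColor(im,cv2.COLOR_BGR2GRAY)[145:215,183:255]
m=(g>165).astype(np.uint8); k,l,st,ce=cv2.connectedComponentsWithStats(m); i=1+np.argmax(st[1:,4])
cs,_=cv2.findContours((l==i).astype(np.uint8),cv2.RETR_CCOMP,cv2.CHAIN_APPROX_NONE)
for q in sorted(cs,key=len)[-2:]:
    w=onz(c,q[:,0,0]+183,q[:,0,1]+145,51.)[:,:2].astype(np.float32); print(cv2.fitEllipse(w),cv2.minEnclosingCircle(w))
```

```text
[ 461.74629204 -415.61237754  408.08282075] 18.24860374799057 [ 0.22010709 -0.14803732 -5.28802541] [-0.05215253  0.00947491  0.02501318]
row [-0.0024, -0.0071, 0.2055, 0.0665, -0.1351, 0.2102] n 3.3
row [0.0271, -0.0091, 0.4349, 0.0665, -0.1351, 0.2102] n 7.0
((633.9229125976562, 112.5873031616211), (117.28234100341797, 119.28042602539062), 5.85784387588501) ((633.7875366210938, 112.86466979980469), 60.89128494262695)
((633.53076171875, 112.05089569091797), (93.51067352294922, 103.90798950195312), 9.451835632324219) ((635.416748046875, 112.33463287353516), 57.879215240478516)
```

Run:
```python
from h import *
goto([540,-180,410],40); goto([640,-5,300],7); goto([640,-5,240],7)
```

```text
row [-0.0045, -0.0107, 0.248, 34.0645, 0.0184, 0.0004] n 4.0
row [0.1056, -0.0588, 0.4437, 67.0645, 0.0186, -0.0051] n 7.4
row [0.1656, -0.0587, 0.4437, 67.0645, 0.0186, -0.0051] n 7.6
```

Emit:
{"method": "apply_moves", "body": {
  "series": [
    [-0.001,-0.002,0.04,6,0,0],
    [-0.002,-0.004,0.09,13,0,0],
    [-0.003,-0.006,0.145,20,0,0],
    [-0.004,-0.008,0.2,27,0,0],
    [-0.0045,-0.01,0.248,34,0,0]
  ]
}}

```text
time: 6.35
ee_pos: [539.1, -177.6, 408.0]
tcp_rot: [0.664, -0.24, 0.666, 0.242]
contact_force: [0.6, 0.3, -4.2]
opening: 18.0
```

Run:
```python
from h import *
print(telemetry.state()["ee_pos"]);goto([640,-5,240],7)
```

```text
[ 539.14638986 -177.62988453  407.98874152]
row [0.1681, 0.0672, 0.1882, 32.8505, -0.1334, -0.2163] n 4.2
```

Emit:
{"method": "apply_moves", "body": {
  "series": [
    [0.02,0.016,0.045,8,0,0],
    [0.055,0.032,0.09,16,0,0],
    [0.095,0.048,0.135,24,0,0],
    [0.135,0.06,0.17,30,0,0],
    [0.168,0.067,0.188,33,0,0]
  ]
}}

```text
time: 6.98
ee_pos: [639.0, -5.4, 237.5]
tcp_rot: [0.704, -0.043, 0.708, 0.044]
contact_force: [0.4, -0.4, -5.0]
opening: 18.3
```

Emit:
{"method": "apply_moves", "body": {
  "series": [
    [0,0,0,0,0,0],
    [0,0,0,0,0,0]
  ]
}}

```text
time: 7.22
ee_pos: [639.8, -8.5, 242.7]
tcp_rot: [0.706, -0.044, 0.706, 0.043]
contact_force: [0.7, -1.0, -4.4]
opening: 17.9
```

Run:
```python
from h import *
c=grab("wrist"); cv2.imwrite("pics/w2.png",c["img"]); P=cloud(c); np.save("w2.npy",P); np.save("w2c.npy",c["c2w"])
print(c["s"]["ee_pos"],jaw(),c["s"]["contact_force"])
m=(np.hypot(P[...,0]-634,P[...,1]-112)<75)&(P[...,2]>44)&(P[...,2]<58)
print(np.median(P[m],0),cv2.minEnclosingCircle(P[m][:,:2].astype(np.float32)),np.percentile(P[m][:,2],[5,50,95]))
```

```text
[639.75278539  -8.45486509 242.66099599] 7.030669479425401 [ 0.73426424 -0.96077429 -4.37165532]
[639.95345266 115.30254658  50.40671225] ((640.7533569335938, 115.61053466796875), 67.44983673095703) [48.69413343 50.40671225 52.96034456]
```

View pics/w2.png

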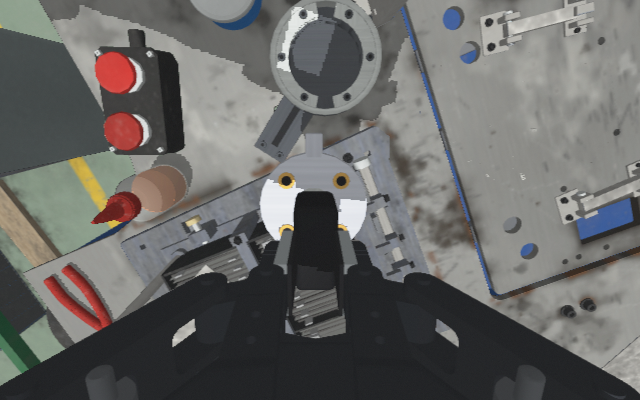

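The collar shows at about (326,55), with gaps near the top and bottom of its rim. The plate's front lug is at (313,145). I'll now measure both in this same view.

Run:
```python
from h import *
from scipy.optimize import least_squares
P=np.load("w2.npy"); im=cv2.imread("pics/w2.png"); c=capture("wrist"); c["c2w"]=np.load("w2c.npy")
z=P[...,2]; roi=np.hypot(P[...,0]-638,P[...,1]-114)<66
rim=(roi&(z>46)&(z<56)).astype(np.uint8)
rim=cv2.morphologyEx(rim,cv2.MORPH_CLOSE,np.ones((3,3)))
k,l,st,_=cv2.connectedComponentsWithStats(rim); rim=(l==1+np.argmax(st[1:,4])).astype(np.uint8)
cs,h=cv2.findContours(rim,cv2.RETR_CCOMP,cv2.CHAIN_APPROX_NONE)
cs=sorted(cs,key=cv2.contourArea)[-2:]
zr=51.
ce=None
for q,rr in((cs[0],41.5),(cs[1],61.5)):
    w=onz(c,q[:,0,0],q[:,0,1],zr)[:,:2]
    f=lambda p:np.hypot(w[:,0]-p[0],w[:,1]-p[1])-p[2]
    s=least_squares(f,[638,114,rr],loss="soft_l1",f_scale=1).x
    print("circle",s.round(2),len(w))
    if rr<50: ce=s; wi=w
d=np.hypot(*(wi-ce[:2]).T); a=np.degrees(np.arctan2(wi[:,1]-ce[1],wi[:,0]-ce[0]))
for lo in(0,-180):
    g=(d>47)&(a>=lo)&(a<lo+180); print("gap",g.sum(),a[g].min(),a[g].max(),np.median(a[g]),d[g].max())
# plate: disc/lug points
zt=242.7-46.6+3+8+0.
pl=(P[...,2]>190)&(P[...,2]<222)&(np.hypot(P[...,0]-640,P[...,1]+8)<60)
pl[:,:]&=(np.arange(400)[:,None]<240)
print("plate z",np.percentile(P[pl][:,2],[5,50,95]))
k,l,st,cc=cv2.connectedComponentsWithStats(pl.astype(np.uint8)); pl=l==1+np.argmax(st[1:,4])
ztop=np.median(P[pl][:,2])
v,u=np.where(pl); print(u.min(),u.max(),v.min(),v.max())
lug=pl&(np.arange(400)[:,None]<148)&(np.arange(400)[:,None]>v.min()+1)
rows=[(np.where(lug[y])[0].mean(),y) for y in range(v.min()+2,149) if lug[y].any()]
L=onz(c,[x[0] for x in rows],[x[1] for x in rows],ztop)[:,:2]
print("lug",L.mean(0),"dir",np.degrees(np.arctan2(*(L[0]-L[-1])[::-1])), "tip",onz(c,rows[0][0],v.min(),ztop))
# disc front arc
cs,_=cv2.findContours(pl.astype(np.uint8),cv2.RETR_EXTERNAL,cv2.CHAIN_APPROX_NONE); q=max(cs,key=len)
w=onz(c,q[:,0,0],q[:,0,1],ztop)[:,:2]
w=w[(q[:,0,1]>160)&(q[:,0,1]<215)]
s=least_squares(lambda p:np.hypot(w[:,0]-p[0],w[:,1]-p[1])-38.5,[640,-8],loss="soft_l1").x
print("disc",s,len(w),np.degrees(np.arctan2(*(L.mean(0)-s)[::-1])))
o=im.copy(); o[rim>0]=(0,255,0); o[pl]=(0,0,255); cv2.imwrite("pics/dbg.png",o[:260,180:460])
```

```text
circle [636.11 110.54  41.77] 279
circle [636.14 110.49  60.12] 329
gap 33 84.57190325561048 109.52511058412168 98.32765235159947 54.45469740659592
gap 30 -95.62292396024668 -70.10029174512208 -82.67904205911924 54.5315484094424
plate z [205.35882739 206.80364943 208.48952431]
260 367 133 239
lug [633.19934914  35.20236502] dir 96.69697238338156 tip [632.54918682  40.49822844 206.80364943]
disc [639.77154405 -24.44406467] 191 96.28782163030701
```

View pics/dbg.png

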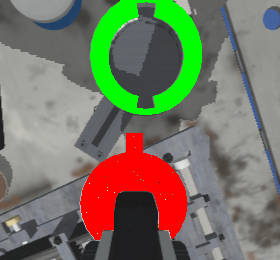

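Run:
```python
from h import *
from scipy.optimize import least_squares
P=np.load("w2.npy"); c=capture("wrist"); c["c2w"]=np.load("w2c.npy")
pl=(P[...,2]>200)&(P[...,2]<214)&(np.hypot(P[...,0]-640,P[...,1]+8)<60)&(np.arange(400)[:,None]<225)
k,l,st,cc=cv2.connectedComponentsWithStats(pl.astype(np.uint8)); pl=l==1+np.argmax(st[1:,4])
q=max(cv2.findContours(pl.astype(np.uint8),cv2.RETR_EXTERNAL,cv2.CHAIN_APPROX_NONE)[0],key=len)[:,0]
w=onz(c,q[:,0],q[:,1],206.8)[:,:2]; s=np.array([638.5,-10.7,38.5])
for i in range(4):
    d=np.hypot(*(w-s[:2]).T); k=abs(d-38.5)<3
    s=least_squares(lambda p:np.hypot(*(w[k]-p[:2]).T)-p[2],s,loss="soft_l1",f_scale=.5).x
    print(s.round(2),k.sum())
g=d>45; t=w[g]-s[:2]; print("tip r",d.max(),"ang",np.degrees(np.arctan2(t[:,1],t[:,0])).mean())
print("plate-TCP",s[:2]-np.array([639.75,-8.45]))
goto([636.1-(s[0]-639.75),110.5-(s[1]+8.45),180],7.5)
```

```text
[638.3   -9.56  37.63] 186
[638.29  -9.52  37.63] 190
[638.28  -9.51  37.62] 191
[638.29  -9.49  37.61] 192
tip r 50.666380711647115 ang 96.5401550290117
plate-TCP [-1.4615294  -1.04000229]
row [0.0634, 0.1197, 0.012, -0.4991, 0.109, 0.0413] n 2.2
```

Emit:
{"method": "apply_moves", "body": {
  "series": [
    [0,0.05,0.005,0,0,0],
    [0,0.09,0.01,0,0,0],
    [0.03,0.12,0.012,-0.5,0,0],
    [0.08,0.12,0.012,-0.5,0,0],
    [0.12,0.12,0.012,-0.5,0,0]
  ]
}}

```text
time: 8.0
ee_pos: [637.1, 112.5, 121.2]
tcp_rot: [0.706, -0.047, 0.705, 0.047]
contact_force: [1.0, -0.5, -3.5]
opening: 17.6
```

Emit:
{"method": "apply_moves", "body": {
  "series": [
    [0,0,0,0,0,0],
    [0,0,0,0,0,0],
    [0,0,0,0,0,0]
  ]
}}

```text
time: 8.38
ee_pos: [638.4, 112.5, 124.7]
tcp_rot: [0.707, -0.047, 0.704, 0.046]
contact_force: [0.9, 0.1, -4.6]
opening: 17.6
```

Run:
```python
from h import *
print(telemetry.state()["ee_pos"],jaw(),telemetry.state()["wrist_torque"]);goto([637.6,111.6,99],7.7)
c=grab("wrist"); cv2.imwrite("pics/w3.png",c["img"])
c=grab("side");
```

```text
[638.42722611 112.50360683 124.68280847] 7.526896993310985 [ 0.00878356 -0.03405067  0.04510459]
row [0.0257, -0.0008, -0.001, -0.1732, 0.2279, 0.0333] n 0.4
```

View pics/w3.png

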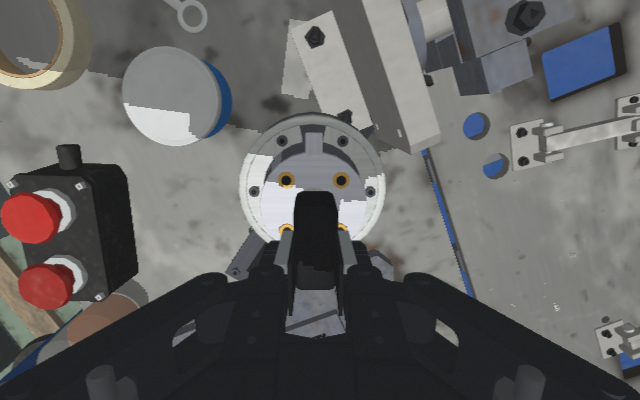

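The lug at (313,145) lies over the gap in the rim, and the disc is centred in the ring. I'll come down in small steps.

Emit:
{"method": "apply_moves", "body": {
  "series": [
    [0.01,-0.0008,-0.0005,0,0,0],
    [0.018,-0.0008,-0.001,0,0.1,0],
    [0.026,-0.0008,-0.001,0,0.2,0],
    [0.026,-0.0008,-0.001,0,0.2,0],
    [0.026,-0.0008,-0.001,0,0.2,0]
  ]
}}

```text
time: 9.1
ee_pos: [636.6, 111.8, 96.4]
tcp_rot: [0.705, -0.047, 0.707, 0.046]
contact_force: [-0.5, -0.2, -4.1]
opening: 17.7
```

Emit:
{"method": "apply_moves", "body": {
  "series": [
    [0.001,0,0,0,0,0],
    [0.002,0,0,0,0,0],
    [0.003,0,0,0,0,0],
    [0.004,0,0,0,0,0],
    [0.004,0,0,0,0,0]
  ]
}}

```text
time: 9.72
ee_pos: [636.4, 111.8, 92.1]
tcp_rot: [0.704, -0.047, 0.707, 0.046]
contact_force: [0.3, -0.1, -4.6]
opening: 17.7
```

Emit:
{"method": "apply_moves", "body": {
  "series": [
    [0.001,0,0,0,0,0],
    [0.002,0,0,0,0,0],
    [0.002,0,0,0,0,0],
    [0.002,0,0,0,0,0]
  ]
}}

```text
time: 10.22
ee_pos: [636.4, 111.8, 90.2]
tcp_rot: [0.704, -0.047, 0.707, 0.046]
contact_force: [0.3, 0.3, -4.8]
opening: 17.7
```

Run:
```python
from h import *
s=telemetry.state();print(s["ee_pos"],jaw(),s["contact_force"],s["wrist_torque"]);goto([637.6,111.6,80],7.7)
```

```text
[636.43681339 111.79304833  90.21546763] 7.5361183273479675 [ 0.26789688  0.33179865 -4.83762119] [ 0.02089764 -0.03916352  0.03288204]
row [0.0102, -0.0003, 0.0012, -0.1639, -0.1981, -0.0007] n 0.2
```

Emit:
{"method": "apply_moves", "body": {
  "series": [
    [0.002,0,0.0008,0,0,0],
    [0.004,0,0.0008,0,0,0],
    [0.006,0,0.0008,0,0,0],
    [0.008,0,0.0008,0,0,0],
    [0.01,0,0.0008,0,0,0]
  ]
}}

```text
time: 10.85
ee_pos: [637.2, 111.9, 80.0]
tcp_rot: [0.704, -0.047, 0.707, 0.046]
contact_force: [0.4, -0.6, -4.9]
opening: 17.7
```

Emit:
{"method": "apply_moves", "body": {
  "series": [
    [0.001,0,0,0,0,0],
    [0.001,0,0,0,0,0],
    [0.002,0,0,0,0,0],
    [0.002,0,0,0,0,0]
  ]
}}

```text
time: 11.35
ee_pos: [637.2, 111.9, 78.2]
tcp_rot: [0.704, -0.047, 0.707, 0.046]
contact_force: [-0.6, -0.3, -5.1]
opening: 17.9
```

Emit:
{"method": "apply_moves", "body": {
  "series": [
    [0.0005,0,0,0,0,0],
    [0.001,0,0,0,0,0],
    [0.0015,0,0,0,0,0],
    [0.0015,0,0,0,0,0]
  ]
}}

```text
time: 11.85
ee_pos: [637.2, 112.0, 76.8]
tcp_rot: [0.704, -0.047, 0.707, 0.046]
contact_force: [0.8, -0.6, -4.8]
opening: 18.0
```

Emit:
{"method": "apply_moves", "body": {
  "series": [
    [0.0005,0,0,0,0,0],
    [0.0005,0,0,0,0,0],
    [0.0005,0,0,0,0,0]
  ]
}}

```text
time: 12.22
ee_pos: [637.3, 112.1, 76.5]
tcp_rot: [0.705, -0.047, 0.707, 0.047]
contact_force: [-1.6, 2.2, -0.2]
opening: 17.7
```

Emit:
{"method": "apply_moves", "body": {
  "series": [
    [0.0005,0,0,0,0,0],
    [0.0005,0,0,0,0,0]
  ]
}}

```text
time: 12.48
ee_pos: [637.5, 112.1, 76.4]
tcp_rot: [0.705, -0.047, 0.706, 0.047]
contact_force: [-0.8, 3.5, 4.3]
opening: 17.6
```

Emit:
{"method": "apply_moves", "body": {
  "series": [
    [0,-0.0001,0,3,0,0],
    [0,-0.0002,0,6,0,0],
    [0,-0.0003,0.0001,9,0,0],
    [0,-0.0003,0.0001,10,0,0],
    [0,-0.0003,0.0001,10,0,0]
  ]
}}

```text
time: 13.1
ee_pos: [637.8, 111.2, 76.3]
tcp_rot: [0.706, 0.015, 0.708, -0.015]
contact_force: [0.3, -0.6, 5.8]
opening: 17.8
```

Run:
```python
from h import *
s=telemetry.state();print(s["ee_pos"],jaw(),s["contact_force"],s["wrist_torque"])
```

```text
[637.81105012 111.18252026  76.29034485] -2.4203966497265936 [ 0.33500298 -0.58155218  5.828626  ] [-0.13480655 -0.10480008  0.18225596]
```

Emit:
{"method": "apply_moves", "body": {
  "series": [
    [0,-0.0001,0,4,0,0],
    [0,-0.0002,0.0001,8,0,0],
    [0,-0.0003,0.0001,12,0,0],
    [0,-0.0004,0.0002,16,0,0],
    [0,-0.0005,0.0002,18,0,0]
  ]
}}

```text
time: 13.72
ee_pos: [638.1, 110.8, 76.2]
tcp_rot: [0.695, 0.125, 0.696, -0.126]
contact_force: [1.4, -0.1, 5.0]
opening: 17.7
```

Emit:
{"method": "apply_moves", "body": {
  "series": [
    [0,0,0,1,0,0],
    [0,0,0,2,0,0],
    [0,0,0,3,0,0],
    [0,0,0,3,0,0]
  ]
}}

```text
time: 14.22
ee_pos: [637.6, 111.3, 75.5]
tcp_rot: [0.691, 0.144, 0.693, -0.144]
contact_force: [4.1, 2.5, 2.3]
opening: 18.1
```

```bash
cat > st.py <<'E'
from h import *
s=telemetry.state();print(s["time"].__round__(2),s["ee_pos"].round(2),"turned",round(7.6-jaw(),2),s["contact_force"].round(1),s["wrist_torque"].round(2))
E
python3 st.py
```

```text
14.22 [637.59 111.33  75.47] turned 31.06 [4.1 2.5 2.3] [ 0.23 -0.64  0.13]
```

Emit:
{"method": "apply_moves", "body": {
  "series": [
    [0,0,0,0.5,0,0],
    [0,0,0,1,0,0],
    [0,0,0,1,0,0]
  ]
}}

```text
time: 14.6
ee_pos: [637.5, 111.1, 75.6]
tcp_rot: [0.69, 0.149, 0.692, -0.15]
contact_force: [3.1, 1.5, 1.1]
opening: 17.7
```

```bash
python3 st.py
```

```text
14.6 [637.48 111.07  75.6 ] turned 32.07 [3.1 1.5 1.1] [ 0.12 -0.74  0.12]
```

Emit:
{"method": "apply_moves", "body": {
  "series": [
    [0.0005,0,0,0,0,0],
    [0.0008,0,0,0,0,0],
    [0.0008,0,0,0,0,0]
  ]
}}

```text
time: 14.98
ee_pos: [637.7, 111.3, 75.3]
tcp_rot: [0.69, 0.15, 0.692, -0.15]
contact_force: [3.6, 3.6, 5.0]
opening: 18.0
```

```bash
python3 st.py
```

```text
14.97 [637.73 111.32  75.31] turned 32.05 [3.6 3.6 5. ] [ 0.46 -0.74  0.09]
```

Emit:
{"method": "apply_moves", "body": {
  "series": [
    [0,0,0,0.5,0,0],
    [0,0,0,1,0,0],
    [0,0,0,1,0,0]
  ]
}}

```text
time: 15.35
ee_pos: [637.7, 111.2, 75.3]
tcp_rot: [0.689, 0.155, 0.691, -0.156]
contact_force: [2.3, 3.6, 4.7]
opening: 17.7
```

```bash
python3 st.py
```

```text
15.35 [637.74 111.21  75.32] turned 33.06 [2.3 3.6 4.7] [ 0.43 -0.75  0.23]
```

Emit:
{"method": "apply_moves", "body": {
  "series": [
    [0,0,0,0.7,0,0],
    [0,0,0,1.4,0,0],
    [0,0,0,2,0,0],
    [0,0,0,2,0,0]
  ]
}}

```text
time: 15.85
ee_pos: [637.8, 111.2, 75.3]
tcp_rot: [0.686, 0.167, 0.688, -0.168]
contact_force: [4.1, 3.6, 4.7]
opening: 17.4
```

```bash
python3 st.py
```

```text
15.85 [637.84 111.19  75.32] turned 35.04 [4.1 3.6 4.7] [ 0.35 -0.81  0.3 ]
```

Emit:
{"method": "apply_moves", "body": {
  "series": [
    [0,0.0003,0,0.7,0,0],
    [0,0.0006,0.0002,1.4,0,0],
    [0,0.0006,0.0002,2,0,0],
    [0,0.0006,0.0002,2,0,0]
  ]
}}

```text
time: 16.35
ee_pos: [637.9, 111.3, 75.2]
tcp_rot: [0.683, 0.179, 0.685, -0.18]
contact_force: [1.5, 1.3, 6.3]
opening: 17.6
```

```bash
python3 st.py; python3 -c "
from h import *
print(rot(telemetry.state()['tcp_rot'])[:,0])"
```

```text
16.35 [637.94 111.35  75.22] turned 37.05 [1.5 1.3 6.3] [ 0.15 -0.55  0.38]
[-3.33546069e-03 -9.84451609e-04 -9.99993953e-01]
```

Emit:
{"method": "apply_moves", "body": {
  "series": [
    [0,0,0,1,0,0],
    [0,0,0,2,0,0],
    [0,0,0,3,0,0],
    [0,0,0,3,0,0]
  ]
}}

```text
time: 16.85
ee_pos: [637.1, 111.2, 73.8]
tcp_rot: [0.677, 0.197, 0.681, -0.199]
contact_force: [-0.2, -1.5, -7.1]
opening: 17.7
```

```bash
python3 st.py
```

```text
16.85 [637.09 111.24  73.8 ] turned 40.08 [-0.2 -1.5 -7.1] [-0.31  0.02  0.31]
```

The force fell to the plate's own weight and z dropped, so the lugs have found the notches. I'll lower it further.

Emit:
{"method": "apply_moves", "body": {
  "series": [
    [0.0008,0,0,0,0,0],
    [0.0016,0,0,0,0,0],
    [0.0024,0,0,0,0,0],
    [0.0024,0,0,0,0,0]
  ]
}}

```text
time: 17.35
ee_pos: [638.2, 111.7, 72.9]
tcp_rot: [0.678, 0.197, 0.68, -0.198]
contact_force: [-0.5, 0.1, -0.1]
opening: 17.8
```

```bash
python3 st.py
```

```text
17.35 [638.19 111.7   72.89] turned 40.06 [-0.5  0.1 -0.1] [-0.02  0.12  0.36]
```

Emit:
{"method": "apply_moves", "body": {
  "series": [
    [0,0,0,-0.4,0,0],
    [0,0,0,-0.8,0,0],
    [0.0007,0,0,-0.8,0,0],
    [0.0014,0,0,-0.8,0,0],
    [0.0014,0,0,-0.8,0,0]
  ]
}}

```text
time: 17.98
ee_pos: [637.9, 111.5, 71.0]
tcp_rot: [0.679, 0.192, 0.681, -0.193]
contact_force: [-0.6, -1.1, -2.1]
opening: 18.2
```

```bash
python3 st.py
```

```text
17.98 [637.9  111.54  70.96] turned 39.26 [-0.6 -1.1 -2.1] [-0.03  0.03  0.22]
```

Going down well; about 1.5 mm to go.

Emit:
{"method": "apply_moves", "body": {
  "series": [
    [0,0,0,-0.4,0,0],
    [0.0006,0,0,-0.6,0,0],
    [0.0012,0,0,-0.6,0,0],
    [0.0012,0,0,-0.6,0,0]
  ]
}}

```text
time: 18.48
ee_pos: [637.9, 111.4, 69.9]
tcp_rot: [0.68, 0.189, 0.682, -0.19]
contact_force: [-0.5, -1.6, -0.3]
opening: 17.7
```

```bash
python3 st.py
```

```text
18.48 [637.87 111.44  69.88] turned 38.67 [-0.5 -1.6 -0.3] [-0.09  0.03  0.22]
```

Emit:
{"method": "apply_moves", "body": {
  "series": [
    [0.0004,0,0,0,0,0],
    [0.0008,0,0,0,0,0],
    [0.0008,0,0,0,0,0]
  ]
}}

```text
time: 18.85
ee_pos: [638.1, 111.2, 69.6]
tcp_rot: [0.68, 0.189, 0.682, -0.19]
contact_force: [-3.4, -3.0, 5.1]
opening: 17.8
```

```bash
python3 st.py
```

```text
18.85 [638.08 111.24  69.61] turned 38.66 [-3.4 -3.   5.1] [-0.6   0.45  0.17]
```

The plate is on the notch floor: 7 mm below the ledge contact, and firm. I'll ease off the pressure and release it.

Emit:
{"method": "apply_moves", "body": {
  "series": [
    [-0.0007,0,0,0,0,0],
    [-0.0007,0,0,0,0,0]
  ]
}}

```text
time: 19.1
ee_pos: [637.9, 111.4, 69.7]
tcp_rot: [0.68, 0.189, 0.682, -0.19]
contact_force: [-2.4, -3.3, 1.7]
opening: 17.8
```

Emit:
{"method": "apply_moves", "body": {
  "series": [
    [0,0,0,0,0,0],
    [0,0,0,0,0,0],
    [0,0,0,0,0,0],
    [0,0,0,0,0,0],
    [0,0,0,0,0,0]
  ],
  "fingers": 0.7
}}

```text
time: 19.73
ee_pos: [637.9, 111.5, 69.8]
tcp_rot: [0.68, 0.189, 0.682, -0.19]
contact_force: [0.1, -0.7, 0.4]
opening: 59.2
```

Emit:
{"method": "apply_moves", "body": {
  "series": [
    [-0.02,0,0,0,0,0],
    [-0.06,0,0,0,0,0],
    [-0.11,0,0,0,0,0],
    [-0.16,0,0,0,0,0],
    [-0.17,0,0,0,0,0]
  ]
}}

```text
time: 20.35
ee_pos: [639.5, 111.7, 243.7]
tcp_rot: [0.682, 0.189, 0.68, -0.189]
contact_force: [-1.3, -0.1, -0.3]
opening: 60.1
```

Run:
```python
import st
from h import *
c=grab("wrist"); cv2.imwrite("pics/w4.png",c["img"]); P=cloud(c); z=P[...,2]
d=np.hypot(P[...,0]-636,P[...,1]-111)
m=(d<35)&(z>75)&(z<105); print("bar top",np.median(P[m],0),cv2.minAreaRect(P[m][:,:2].astype(np.float32)))
m=(d<64)&(d>44)&(z>40)&(z<60); print("rim z",np.median(z[m]))
m=(d<36)&(z>20)&(z<50); print("disc z",np.median(z[m]),"half-differences",[np.median(z[m&s]) for s in (P[...,0]<625,P[...,0]>647,P[...,1]<100,P[...,1]>122)])
```

```text
20.35 [639.53 111.67 243.72] turned 38.66 [-1.3 -0.1 -0.3] [-0.03  0.03 -0.03]
bar top [643.95526146 126.99706676 102.18080354] ((635.778564453125, 110.12953186035156), (45.227333068847656, 21.923133850097656), 59.11836242675781)
rim z 50.511908209384615
disc z 33.72339265386054 half-differences [np.float64(33.73507337388901), np.float64(33.641670139210476), np.float64(33.67488521623409), np.float64(33.681552579116556)]
```

View pics/w4.png

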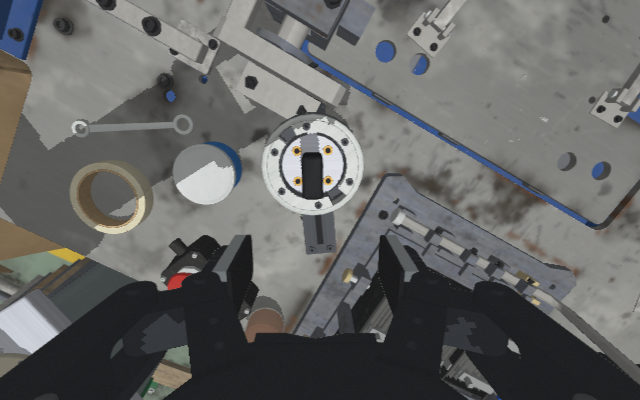

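The wrist view shows the plate at (312,170), inside the rim with both lugs hidden. The disc top is 16.8 mm below the rim (17 expected when locked) and level. The tin still stands at (205,173).

```bash
python3 -c "
from h import *
r.sign_off()"
```

```text
the job is handed in; nothing more can be done
```

The plate is hanging locked in the collar and released, and I handed the job in at about 20 s of the 69 s allowed. `sign_off` reports no verdict.

**Moves:** I gripped the plate by its bar, carried it over the fixture and lowered both lugs through the gaps. They touched the ledge at a TCP height of 76.5 mm. I then twisted clockwise with roughly 10 N of downward pressure. The lugs dropped between 37 and 40 degrees, and I settled them on the notch floor with the turn eased back to 38.7 degrees.

**Last checks:**

| Check | Measured | Expected |
|---|---|---|
| Drop from ledge to floor (TCP) | 6.9 mm | 7 mm |
| Disc top below the rim | 16.8 mm | 17 mm |
| Level: height spread across the disc | about 0.1 mm | level |
| Bar centre from the collar's axis | about 0.5 mm | under 6 mm |

- **Forces:** no wrist force reading passed about 8 N. I could only read it at the end of each call, so brief peaks in between are not covered.
- **Gripper:** it is clear of everything, about 175 mm above its release position.
- **Bystanders:** the tin still stands in the last picture. I did not measure the tin, bottle or bushing again at the end.

**Disagreements:**
- The gripper opening read about 18 mm on the 22 mm bar. A side picture showed the bar itself properly held, so I took it as an offset in the reading.
- At about 31 degrees z fell by 0.7 mm, which was a false drop with some side force. I shifted the plate sideways by about 0.6 mm and carried on to the real notch.

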